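# Set the wide glass screen in its stand

## Robot

A 7-joint arm with a two-finger parallel gripper is mounted at the origin on the work surface. World frame = base frame: x ahead of the robot, y to its left, z up, the work surface at z = 0. Lengths are in mm, angles in rad, forces in N, time in s.
With the tool pointing down it reaches from about 400 to 875 mm from the base axis. Payload 19.3 kg.
Tool frame: the origin (TCP) lies at the very end of the fingers, on their centre line; the grasp point (between the pads) lies 19 mm behind it (grip_point_offset is the z of the grasp point in the tool frame, in mm); z points along the fingers, x is the direction in which the jaws open and shut, and the axes are right-handed (so a half turn about z gives the same grasp; the last joint's range is limited). The gripper opens to 85 mm and grips with 20 to 120 N. Pads are 22 mm wide; open, the fingers measure 114 mm over their backs; the gripper's body (76 mm by 85 mm) begins 54 mm behind the grasp point. The pads swing forward as they close: fully open they stand 13 mm farther back than shut.
Start: joints at [-0.07, 0.521, -0.036, 1.599, 0.021, 1.021, -0.113], TCP at [624.992, -0.025, 231.291] pointing down, gripper open.
Joint ranges: [-2.91, 2.91], [-0.3, 2.13], [-1.5, 1.42], [0.17, 2.43], [-1.26, 4.41], [0.16, 1.93], [-2.52, 2.52]. Speed limits (rad/s): [1.89, 1.89, 2.39, 2.39, 3.01, 3.01, 3.01].

## Interface

Orientations are given as a 3x3 rotation matrix whose columns are the frame's x, y, z axes.
In Python, from workcell import movep, movel, goto_joints, open_gripper, clamp, wait, inverse_kinematics, read_state, camera, PlanningError, finish_job, grip_point_offset gives the robot as it stands. Calls block until the motion is done:
- movep(position, orientation): joint-space move of the TCP to a pose.
- movel(position, frame=None, max_speed=150, guard=None): straight line of the TCP; frame=None keeps the orientation; max_speed is the mean speed in mm/s. With guard (N) it stops when the force on the tool has changed by that much, and returns True; else False.
- goto_joints(angles): joint-space move.
- open_gripper() and clamp(): open the fingers fully, or close them until they stop; the grip force is fixed at half the most.
- wait(seconds).
- inverse_kinematics(position, orientation): joint angles nearest the present ones, or None.
- read_state(): the state.
- camera(name): name is "scene" or "side" or "wrist"; returns a dict with "image" (384x512x3 uint8, blue, green, red), "range_z" (384x512 float32, mm along the optical axis (not along the pixel's ray), 0 where there is no reading), "fx", "fy", "cx", "cy" (pixels), "cam_to_world" (4x4, takes a point from camera to world coordinates). Camera axes: x right, y up, looking along -z (the intrinsics and any distortion apply to the point x, -y, -z); pixel columns grow to the right and rows downward; lengths in mm; the calibration is good to about 2 mm. The wrist camera is an equidistant fisheye: a pixel r from the principal point sees the ray r / f radians off the axis. A picture is of the moment at which its call begins.
A pose or a line that the arm cannot do raises PlanningError and nothing moves.
- finish_job(): hands the job in, once; it reports no verdict.
The state is a dict: "time": time; "qpos": joint angles; "qvel": joint speeds; "joint_efforts": joint torques, N m; "eef_pos": TCP position; "tool_rot": TCP orientation; "ft_force": force on the tool from outside, world axes, zero at the start; "torque": the same for the moment, N m; "finger_gap": finger opening in mm.
Only numpy, scipy, OpenCV 4.12 (cv2) and the standard library are available. Lean on these libraries where they do the work, as an engineer would, in place of code of your own. Each camera call takes 0.05 s, during which the arm holds its last target.

## Task

Slide the widest of the three glass panels straight up out of its slot in the plywood rack, and keep it upright. Stand it in the slot of the black single-slot stand, right down on the slot's floor and roughly centred along the slot, before you let go. Leave the two narrower panels in their slots as they are.

Things in the scene. Friction and masses are not known exactly. Their poses are not given: they have to be found in the camera images.
- wide_center (a point): centre (half-way up) of the wanted panel: the widest and tallest of three upright grey-green glass panels in the rack; 8 mm thick (its x), 110 mm wide (its y), 120 mm tall (its z, up), 170 to 340 g. Its foot is on the slot floor 8 mm above the table; the slot walls end 48 mm above the table, so its upper 80 mm is free to grip and its foot is clear once raised 40 mm
- narrow_a_center (a point): centre (half-way up) of a narrower panel that stays: 8 mm (x) x 70 mm (y) x 100 mm tall. The fixed plywood rack on the robot's left, 230 x 130 mm, has three parallel slots 12 mm wide, 75 mm apart, open above and at the ends, running along the panels' y; which panel is in which slot varies
- narrow_b_center (a point): centre (half-way up) of the other narrower panel that stays: equal to the first, 8 x 70 x 100 mm, in the remaining slot of the rack
- stand: fixed black stand on the robot's right; origin under its base at the centre, z up. Base 100 (x) x 150 (y) x 10 mm. One slot along its y through the centre, ends open: 20 mm wide, 110 mm long, floor at 10 mm, straight walls to 60 mm, then flared to a 48 mm mouth at 76 mm. The wide panel stands in it with its width along the stand's y, either way round, its centre 70 mm above the origin; it may lean a little

How it is judged (in metres and radians):
On the way:
1. the wide panel has been slid up clear of the rack's slots, upright within 20 degrees (height (world z) of wide_center above 0.112 m and angle between wide_center's own z axis and vertical below 0.35 rad), for 0.1 s.
At the end, for the whole second after the job is handed in: The wide panel stands in the stand's slot on its floor (centre 60 to 78 mm above the stand's origin), centred within 20 mm across and 25 mm along the slot, in line with it within 12 degrees, upright within 20 degrees, released and at rest (x of wide_center in the frame of stand between -0.02 and 0.02 m and y of wide_center in the frame of stand between -0.025 and 0.025 m and z of wide_center in the frame of stand between 0.06 and 0.078 m and angle between the y axis of wide_center and the y axis of stand, either way round below 0.22 rad and angle between wide_center's own z axis and vertical below 0.35 rad and contact force between the fingers and wide below 0.05 N and linear speed of wide below 0.02 m/s); the robot touches nothing.
It fails at once if a narrower panel moved more than 20 mm (distance of any of narrow_a_center, narrow_b_center from where it was at the start of the episode above 0.02 m).
It fails at once if the wide panel tipped more than 40 degrees (angle between wide_center's own z axis and vertical above 0.7 rad).
It fails at once if the wide panel let go over the stand with its foot more than 20 mm above the slot floor (horizontal distance between wide_center and stand below 0.08 m and z of wide_center in the frame of stand above 0.09 m and contact force between the fingers and wide below 0.02 N).
It also fails if it takes over 38 s, if anything falls off the work surface, if the arm or the gripper's body presses on something with over 40 N, if the wrist force passes 120 N, or if a joint passes its speed limit or range.

## Working session

There is one attempt and no reset: what is moved stays moved. The work goes in short steps, each a Python script; the robot and the scene stay as the last script left them, time stands still between calls to the robot, and variables do not carry over. Pictures are saved under pics/ and viewed, and the job is handed in when it is done.

```bash
ls; mkdir -p pics; python3 - <<'E'
from workcell import *
import cv2,numpy as np,pickle
d={}
for n in ("scene","side","wrist"):
    c=camera(n); d[n]=c; cv2.imwrite(f"pics/{n}0.png",c["image"])
    print(n,c["fx"],c["fy"],c["cx"],c["cy"],[k for k in c if k not in("image","range_z")]); print(np.round(c["cam_to_world"],3))
pickle.dump(d,open("d0.pkl","wb"))
s=read_state();print(s["time"],s["finger_gap"],grip_point_offset,s["tool_rot"])
E
```

```text
pics
scene 445.955854589581 445.955854589581 263.29891694982695 187.92690341695388 ['fx', 'fy', 'cx', 'cy', 'cam_to_world']
[[-1.81000e-01 -8.31000e-01  5.26000e-01  9.71177e+02]
 [ 9.83000e-01 -1.61000e-01  8.40000e-02  4.89550e+01]
 [ 1.50000e-02  5.33000e-01  8.46000e-01  7.21450e+02]
 [ 0.00000e+00  0.00000e+00  0.00000e+00  1.00000e+00]]
side 470.87402329045125 470.87402329045125 256.51365407100633 194.75767310741855 ['fx', 'fy', 'cx', 'cy', 'cam_to_world']
[[ 9.99000e-01  2.40000e-02 -4.90000e-02  5.22936e+02]
 [-5.30000e-02  6.00000e-01 -7.98000e-01 -6.93663e+02]
 [ 1.00000e-02  8.00000e-01  6.00000e-01  5.76822e+02]
 [ 0.00000e+00  0.00000e+00  0.00000e+00  1.00000e+00]]
wrist 297.3186396354542 297.3186396354542 254.64009880160688 193.14252975310757 ['fx', 'fy', 'cx', 'cy', 'cam_to_world']
[[ 1.00000e+00  0.00000e+00  2.00000e-03  6.25385e+02]
 [-1.00000e-03  9.65000e-01  2.63000e-01  6.57690e+01]
 [-1.00000e-03 -2.63000e-01  9.65000e-01  3.72676e+02]
 [ 0.00000e+00  0.00000e+00  0.00000e+00  1.00000e+00]]
0.15 85.20517288803558 -18.700000000000003 [[ 9.99999636e-01 -1.80151974e-05 -8.53504674e-04]
 [-1.80486906e-05 -9.99999999e-01 -3.92343618e-05]
 [-8.53503967e-04  3.92497522e-05 -9.99999635e-01]]
```

View pics/scene0.png

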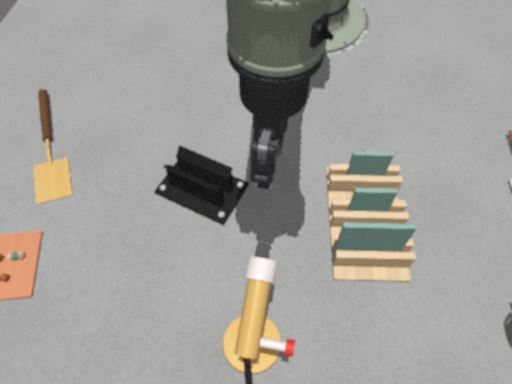

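View pics/side0.png

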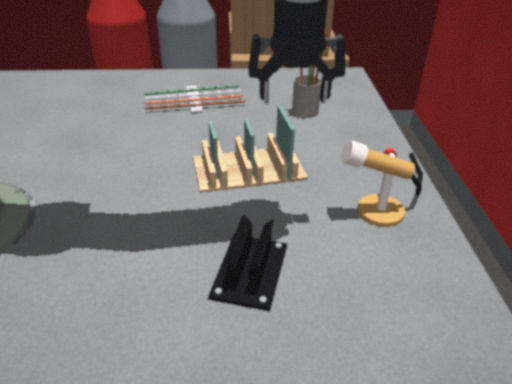

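View pics/wrist0.png

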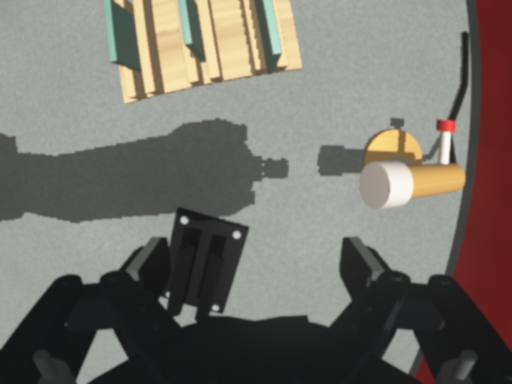

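The widest and tallest panel is the one at largest x: scene (376,237), side (286,140). The black stand is at scene (203,184) and side (250,265), with corner screws visible. Next I'll measure both.

```bash
cat > h.py <<'E'
import numpy as np,cv2
def ray(c,u,v):
    u=np.atleast_1d(u).astype(float);v=np.atleast_1d(v).astype(float)
    p=np.stack([(u-c["cx"])/c["fx"],-(v-c["cy"])/c["fy"],-np.ones_like(u)],1)
    return c["cam_to_world"][:3,3],p@c["cam_to_world"][:3,:3].T
def onz(c,u,v,z):
    o,d=ray(c,u,v); return o+d*((z-o[2])/d[:,2])[:,None]
def depth(c,u,v):
    o,d=ray(c,u,v); return o+d*c["range_z"][np.asarray(v).astype(int),np.asarray(u).astype(int)][:,None]
def teal(c):
    b,g,r=[c["image"][...,i].astype(int) for i in range(3)]
    return ((g-r>18)&(g>50)&(b-r>8)).astype(np.uint8)
E
python3 - <<'E'
import pickle;from h import *
d=pickle.load(open("d0.pkl","rb"))
for n in("scene","side"):
    c=d[n];m=teal(c)
    k,l,s,ce=cv2.connectedComponentsWithStats(m)
    for i in range(1,k):
        if s[i,4]<60 or c["image"].shape is None:continue
        v,u=np.where(l==i);cz=c["range_z"][v,u];ok=cz>0
        P=depth(c,u[ok],v[ok]) if ok.any() else np.zeros((1,3))
        print(n,s[i],ce[i].round(),"valid",ok.mean().round(2),"p2/50/98",np.percentile(P,[2,50,98],axis=0).round(0).tolist())
    big=cv2.resize(c["image"][100:310,150:420] if n=="scene" else c["image"][100:310,150:420],None,fx=2.9,fy=2.85,interpolation=cv2.INTER_CUBIC)
    big=cv2.convertScaleAbs(big,alpha=1.6)
    cv2.imwrite(f"pics/{n}_z.png",big)
    # white screw dots in stand
    hsv=cv2.cvtColor(c["image"],cv2.COLOR_BGR2HSV)
    w=((hsv[...,2]>130)&(hsv[...,1]<40)).astype(np.uint8)
    k,l,s,ce=cv2.connectedComponentsWithStats(w)
    for i in range(1,k):
        x,y=ce[i]
        if 150<x<300 and 130<y<310 and s[i,4]<80: print(" dot",ce[i].round(1),s[i,4],onz(c,x,y,11).round(1))
E
```

```text
scene [348 151  46  23 848] [370. 162.] valid 1.0 p2/50/98 [[480.0, 129.0, 52.0], [487.0, 160.0, 87.0], [493.0, 192.0, 110.0]]
scene [350 188  48  22 832] [373. 198.] valid 1.0 p2/50/98 [[555.0, 137.0, 52.0], [561.0, 169.0, 86.0], [567.0, 200.0, 110.0]]
scene [ 336  223   80   27 1789] [374. 236.] valid 0.99 p2/50/98 [[627.0, 122.0, 52.0], [637.0, 173.0, 99.0], [646.0, 223.0, 130.0]]
 dot [265.5 133.5] 4 [[399.7 -40.8  11. ]]
 dot [263.2 137.5] 6 [[410.8 -43.6  11. ]]
 dot [263. 141.] 1 [[419.7 -42.3  11. ]]
 dot [262.  146.6] 45 [[434.1 -41.7  11. ]]
 dot [239.4 183.9] 25 [[529.3 -67.4  11. ]]
 dot [162.4 187. ] 25 [[ 563.5 -207.9   11. ]]
 dot [220.9 214. ] 30 [[599.  -86.8  11. ]]
side [278 105  16  72 258] [287. 131.] valid 1.0 p2/50/98 [[623.0, 115.0, 2.0], [637.0, 134.0, 123.0], [658.0, 354.0, 129.0]]
side [244 119  10  40 153] [249. 134.] valid 1.0 p2/50/98 [[551.0, 131.0, 4.0], [559.0, 150.0, 104.0], [565.0, 341.0, 109.0]]
side [209 121   8  21 101] [212. 131.] valid 1.0 p2/50/98 [[475.0, 124.0, 2.0], [483.0, 153.0, 107.0], [491.0, 323.0, 109.0]]
 dot [217.8 290.3] 26 [[ 494.7 -188.7   11. ]]
 dot [262.5 298.7] 30 [[ 564.  -208.8   11. ]]
```

```bash
python3 - <<'E'
import pickle;from h import *
d=pickle.load(open("d0.pkl","rb"))
c=d["scene"];m=teal(c);k,l,s,ce=cv2.connectedComponentsWithStats(m)
for i in range(1,k):
    if s[i,4]<60: continue
    v,u=np.where(cv2.erode((l==i).astype(np.uint8),np.ones((3,3)))>0)
    P=depth(c,u,v);P=P[(P[:,2]>55)&(P[:,2]<135)]
    # plane x=a+b*y+c*z
    A=np.c_[np.ones(len(P)),P[:,1]-170,P[:,2]-70]
    w=np.ones(len(P),bool)
    for _ in range(4):
        q=np.linalg.lstsq(A[w],P[w,0],rcond=None)[0];r=P[:,0]-A@q;w=abs(r)<4
    v,u=np.where(l==i);Q=depth(c,u,v);Q=Q[(Q[:,2]>60)&(Q[:,2]<105)]
    print("plane",q.round(3),"slope deg",np.degrees(np.arctan(q[1])),"inl",w.mean(),"rms",r[w].std().round(2),"y range",np.percentile(Q[:,1],[0.5,99.5]).round(1),"top z",np.percentile(P[:,2],99.5))
# stand top in scene depth
for n in("scene","side"):
    c=d[n];v,u=np.mgrid[0:384,0:512];P=depth(c,u.ravel(),v.ravel())
    e=np.array([np.cos(np.radians(-16.1)),np.sin(np.radians(-16.1))]);f=np.array([-e[1],e[0]])
    q=P[:,:2]-[546.6,-137.7];X=q@e;Y=q@f
    w=(abs(X)<70)&(abs(Y)<90)&(P[:,2]>66)&(P[:,2]<90)&(c["range_z"].ravel()>0)
    print(n,w.sum(),"X",np.percentile(X[w],[1,25,50,75,99]).round(1),"Y",np.percentile(Y[w],[1,50,99]).round(1),"z",np.percentile(P[w,2],[50,99]).round(1))
E
```

```text
plane [ 4.85805e+02 -1.68000e-01 -2.10000e-02] slope deg -9.509946014873947 inl 0.9971428571428571 rms 1.1 y range [128.  192.5] top z 110.4064625988359
plane [ 5.61683e+02 -1.67000e-01 -1.30000e-02] slope deg -9.502353756790093 inl 1.0 rms 0.91 y range [136.6 200.8] top z 110.7947909000317
plane [ 6.37891e+02 -1.66000e-01 -1.30000e-02] slope deg -9.426170919415446 inl 0.9947916666666666 rms 0.93 y range [120.4 224. ] top z 130.62014660708465
scene 791 X [-27.4 -21.  -16.5  21.7  28.1] Y [-52.2   3.8  56. ] z [73.1 78.2]
side 743 X [-26.7 -20.8 -16.   22.9  28.2] Y [-56.   -7.2  52.5] z [72.  76.1]
```

View pics/scene_z.png

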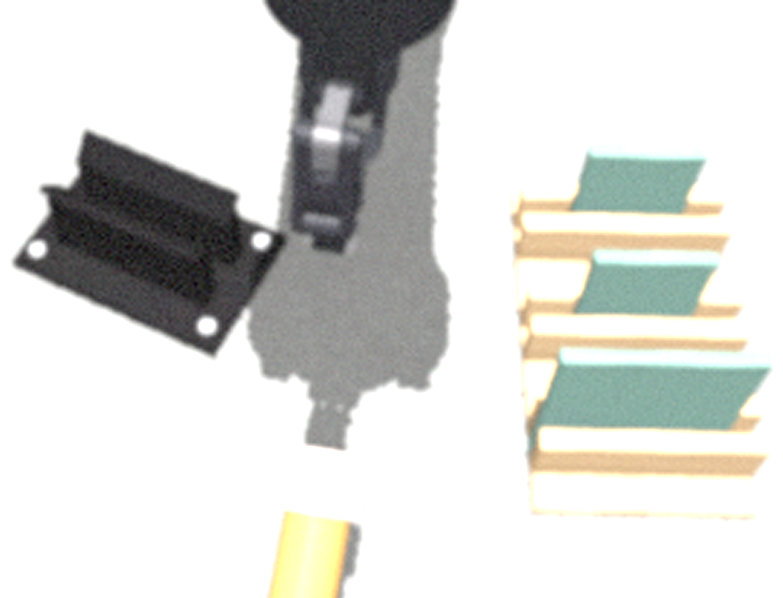

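Measured values agree with the given sizes: panel front face x≈637.9 at y=170, yaw 9.4°, top at z≈130, slot pitch ≈75. The stand centre is (546.6,-137.7) with yaw -16.1°; the screw diagonals agree within 0.5 mm and its walls are symmetric. Now the grasp.

```bash
cat >> h.py <<'E'
def R(deg):
    a=np.radians(deg);return np.array([[np.cos(a),-np.sin(a),0],[np.sin(a),np.cos(a),0],[0,0,1]])@np.diag([1.,-1,-1])
E
python3 - <<'E'
from workcell import *;from h import *;import pickle
d=pickle.load(open("d0.pkl","rb"));c=d["scene"];v,u=np.mgrid[0:384,0:512];P=depth(c,u.ravel(),v.ravel())
w=(P[:,0]>600)&(P[:,0]<900)&(abs(P[:,1])<90)&(P[:,2]>15)&(P[:,2]<300);print("lamp",np.percentile(P[w],[1,99],axis=0).round())
p=np.array([633.5,172.2])
movep([*p,190],R(9.4))
c=camera("wrist");cv2.imwrite("pics/w1.png",c["image"])
hit=movel([*p,88],max_speed=80,guard=12)
s=read_state();print(hit,s["eef_pos"],s["time"],s["ft_force"])
c=camera("side");cv2.imwrite("pics/s1.png",c["image"])
E
```

```text
lamp [[674.  -8.  65.]
 [872.  71. 299.]]
False [633.78210635 172.29711594  88.52420781] 2.3667 [0.2862492  0.71226247 0.35504364]
```

View pics/w1.png

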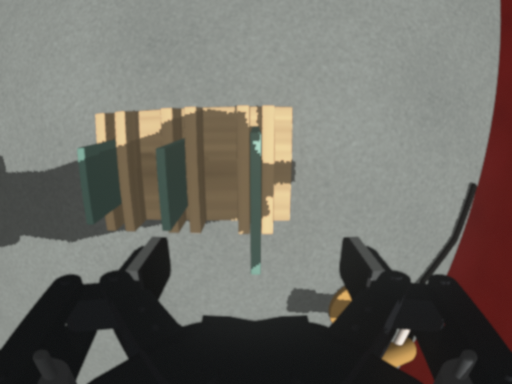

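View pics/s1.png

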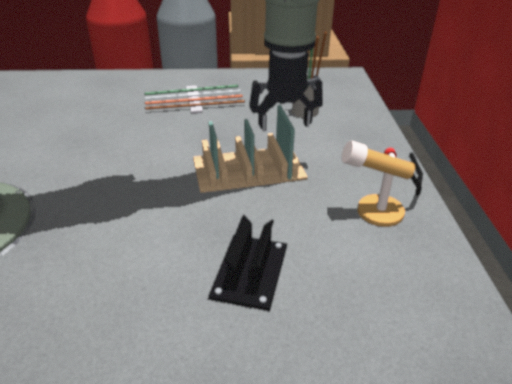

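In the wrist view the panel is at column 256, midway between the jaws and parallel to them. In the side view the fingers straddle its top, at (264,120) and (310,115), clear of the neighbour at (249,134). I'll clamp and lift.

```bash
python3 - <<'E'
from workcell import *;from h import *;import pickle
clamp();s=read_state();print(s["finger_gap"],s["eef_pos"],s["ft_force"])
e=s["eef_pos"]
print(movel([e[0],e[1],e[2]+50],max_speed=60,guard=25)); s=read_state();print(s["ft_force"],s["finger_gap"])
print(movel([e[0],e[1],e[2]+112],max_speed=100,guard=25))
wait(0.2);s=read_state();print(s["eef_pos"],s["ft_force"],s["finger_gap"],s["time"])
d={}
for n in("scene","side"):
    c=camera(n);d[n]=c;cv2.imwrite(f"pics/{n}2.png",c["image"])
pickle.dump(d,open("d2.pkl","wb"))
c=d["scene"];k,l,st,ce=cv2.connectedComponentsWithStats(teal(c))
for i in range(1,k):
    if st[i,4]<60: continue
    v,u=np.where(l==i);P=depth(c,u,v);print(st[i],np.percentile(P,[1,50,99],axis=0).round(1).tolist())
E
```

```text
6.826662193465186 [633.63587149 172.23419467  88.11970254] [ 0.36290759 -0.14339427  1.92137792]
False
[ 0.27152144 -0.40441571 -2.01569594] 7.132260397444143
False
[633.38784978 172.15285759 199.45763539] [-0.30721954 -0.95885445 -2.63028523] 7.517602219862917 5.0583
[348 152  43  23 769] [[481.0, 127.7, 50.6], [487.3, 159.2, 83.7], [493.7, 191.2, 111.1]]
[ 344  183   83   46 2218] [[628.4, 119.9, 125.5], [639.8, 154.3, 172.4], [645.9, 223.4, 240.7]]
[427 185  15  15 130] [[624.6, 209.0, 214.6], [629.0, 218.9, 234.9], [631.1, 225.3, 242.0]]
```

View pics/scene2.png

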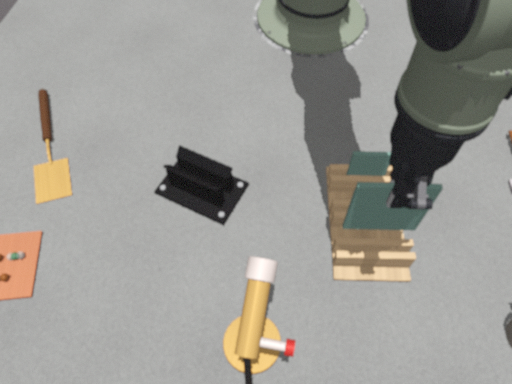

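View pics/side2.png

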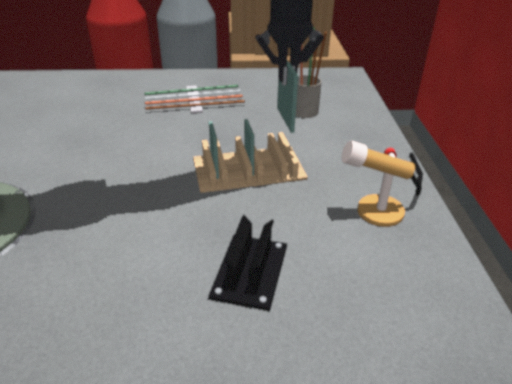

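```bash
python3 - <<'E'
import pickle;from h import *
c=pickle.load(open("d2.pkl","rb"))["scene"]
v,u=np.where(teal(c)>0);P=depth(c,u,v);P=P[(P[:,0]>615)&(P[:,2]>120)]
e=np.array([np.cos(np.radians(9.4)),np.sin(np.radians(9.4))]);f=np.array([-e[1],e[0]])
q=P[:,:2]-[633.39,172.15];X=q@e;Y=q@f;Z=P[:,2]
for z0 in range(120,240,15):
    w=(Z>=z0)&(Z<z0+15)
    if w.sum()>20: print(z0,w.sum(),"X",np.median(X[w]).round(1),"Y",np.percentile(Y[w],[1,99]).round(1))
for y0 in range(-60,60,20):
    w=(Y>=y0)&(Y<y0+20); print(y0,"zmin/max",np.percentile(Z[w],[1,99]).round(1))
w=(Z>125)&(Z<190)&(abs(Y)<52)&(X>0);A=np.c_[np.ones(w.sum()),Y[w],Z[w]-160];r=np.linalg.lstsq(A,X[w],rcond=None)[0];print(r)
E
```

```text
120 221 X 3.3 Y [-52.3  52.3]
135 350 X 3.5 Y [-52.6  51.6]
150 353 X 3.5 Y [-53.   51.7]
165 379 X 3.5 Y [-52.9  51.9]
180 237 X 3.5 Y [-53.4  48.6]
195 174 X 3.6 Y [-53.8 -10.1]
210 218 X 3.6 Y [-53.8  52.2]
225 340 X 3.5 Y [-53.7  53. ]
-60 zmin/max [124.9 240.8]
-40 zmin/max [125.6 240.8]
-20 zmin/max [125.9 240.7]
0 zmin/max [126.1 184.8]
20 zmin/max [125.4 240.4]
40 zmin/max [126.2 241.3]
[3.50944393e+00 3.23548746e-04 3.37981023e-03]
```

The panel is held clear of the rack, upright (face slope 0.003 rad) and centred to the TCP within 1 mm. The narrow panels are still in place. Next I'll carry it on the inner side of the lamp-like object at scene (262,270) and lower it under guard.

```bash
python3 - <<'E'
from workcell import *;from h import *;import pickle
z=200.
movel([570,50,z],frame=R(-3),max_speed=150)
movel([546.6,-137.7,z],frame=R(-16.1),max_speed=150)
wait(.2);movel([546.6,-137.7,172],max_speed=80)
wait(.2);s=read_state();print(s["eef_pos"],s["ft_force"],s["finger_gap"],s["time"])
d={}
for n in("scene","side"):
    c=camera(n);d[n]=c;cv2.imwrite(f"pics/{n}3.png",c["image"])
pickle.dump(d,open("d3.pkl","wb"))
e=np.array([np.cos(np.radians(-16.1)),np.sin(np.radians(-16.1))]);f=np.array([-e[1],e[0]])
for n in d:
    c=d[n];v,u=np.where(teal(c)>0);P=depth(c,u,v);q=P[:,:2]-[546.6,-137.7];X=q@e;Y=q@f;w=(abs(X)<30)&(abs(Y)<80)&(P[:,2]>60)
    print(n,w.sum(),np.percentile(X[w],[2,50,98]).round(1),np.percentile(Y[w],[1,99]).round(1),np.percentile(P[w,2],[1,99]).round(1))
E
```

```text
[ 546.81946757 -137.7635821   172.42698694] [ 0.1733409   0.44661162 -1.42174874] 7.369481201402331 8.5333
scene 1693 [-0.5  2.6  3.9] [-49.3  56. ] [ 95.9 213.6]
side 814 [-3.2  2.9  3.6] [-57.3  37.3] [ 97.1 212.3]
```

View pics/side3.png

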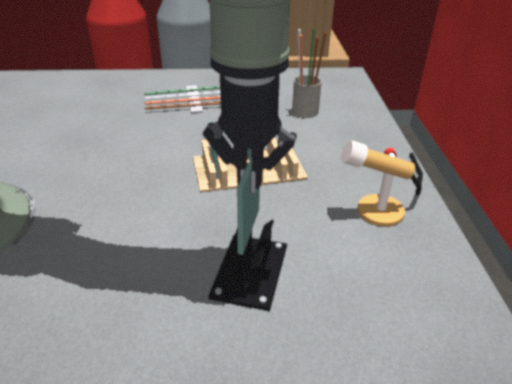

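View pics/scene3.png

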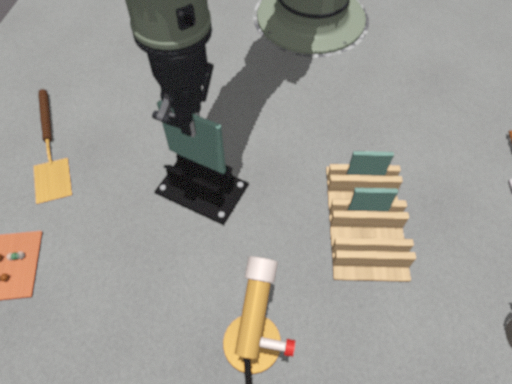

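The panel hangs over the slot, aligned and centred: X ≈ 0 ± 4, Y about ±55. I'll lower it with a force guard.

```bash
python3 - <<'E'
from workcell import *;from h import *
print(movel([546.6,-137.7,105],max_speed=50,guard=10))
s=read_state();print(s["eef_pos"],s["ft_force"],s["time"])
if s["eef_pos"][2]<107:
    print(movel([546.6,-137.7,86],max_speed=15,guard=8))
    s=read_state();print(s["eef_pos"],s["ft_force"],s["finger_gap"],s["time"])
c=camera("side");cv2.imwrite("pics/side4.png",c["image"])
e=np.array([np.cos(np.radians(-16.1)),np.sin(np.radians(-16.1))]);f=np.array([-e[1],e[0]])
v,u=np.where(teal(c)>0);P=depth(c,u,v);q=P[:,:2]-[546.6,-137.7];X=q@e;Y=q@f;w=(abs(X)<30)&(abs(Y)<80)&(P[:,2]>60)
print(w.sum(),np.percentile(X[w],[2,50,98]).round(1),np.percentile(Y[w],[1,99]).round(1),np.percentile(P[w,2],[1,99]).round(1))
E
```

```text
False
[ 546.77715267 -137.74890109  105.29480899] [-0.60638606  0.06066121 -1.95670954] 10.125
True
[ 546.80722268 -137.75271966   90.04593018] [0.09489082 0.19423884 6.42949245] 7.215157435019461 11.0583
435 [-3.6  2.   3.5] [-57.3   4.8] [ 61.1 130.7]
```

View pics/side4.png

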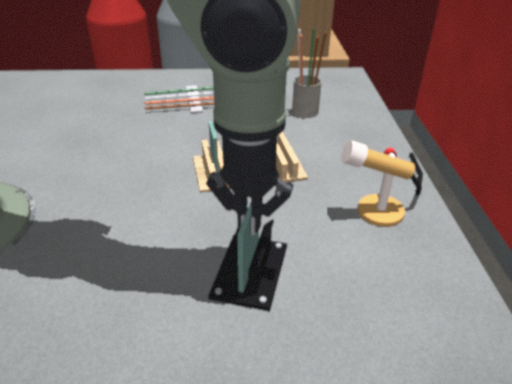

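Contact came at TCP z=90.05 against the predicted 90.1, and the panel's top is at z≈130, so the foot is on the floor. I'll release it and retreat straight up.

```bash
python3 - <<'E'
from workcell import *;from h import *
open_gripper();wait(.3)
s=read_state();print(s["finger_gap"],s["ft_force"])
print(movel([546.6,-137.7,240],max_speed=80,guard=15));wait(.3)
s=read_state();print(s["eef_pos"],s["ft_force"],s["time"])
e=np.array([np.cos(np.radians(-16.1)),np.sin(np.radians(-16.1))]);f=np.array([-e[1],e[0]])
for n in("scene","side"):
    c=camera(n);cv2.imwrite(f"pics/{n}5.png",c["image"])
    v,u=np.where(teal(c)>0);P=depth(c,u,v);q=P[:,:2]-[546.6,-137.7];X=q@e;Y=q@f;w=(abs(X)<30)&(abs(Y)<80)&(P[:,2]>60)
    print(n,w.sum(),np.percentile(X[w],[2,50,98]).round(1),np.percentile(Y[w],[1,99]).round(1),np.percentile(P[w,2],[1,99]).round(1))
    X,Y,Z=X[w],Y[w],P[w,2];print(np.linalg.lstsq(np.c_[np.ones(len(X)),Y,Z-100],X,rcond=None)[0].round(3))
    for x0 in(486,561):
        g=(abs(P[:,0]-x0)<20)&(P[:,2]>55)&(P[:,1]>100);print("narrow",P[g].mean(0).round(1),g.sum())
E
```

```text
85.30827610582078 [ 0.18050257  0.02260407 -1.02225563]
False
[ 546.58131917 -137.69850786  239.92296145] [-1.40674289 -0.75873223 -0.25421643] 14.475
scene 1204 [-1.9  2.5  3.8] [-48.4  55.9] [ 61.1 131.8]
[ 2.291 -0.003 -0.016]
narrow [486.8 160.   87. ] 787
narrow [561.5 168.4  87.3] 767
side 608 [-3.5  2.6  3.5] [-57.3  49.8] [ 60.7 130.5]
[ 1.922  0.02  -0.025]
narrow [485.3 127.9  77.1] 49
narrow [557.6 154.   93.4] 172
```

View pics/side5.png

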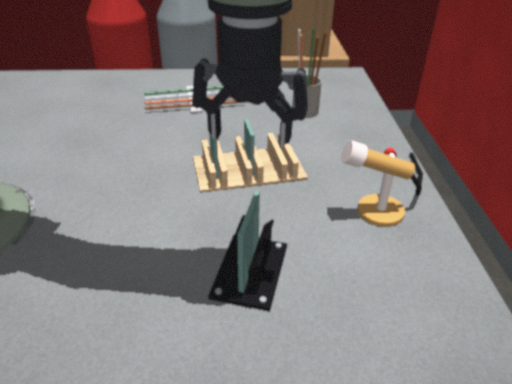

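View pics/scene5.png

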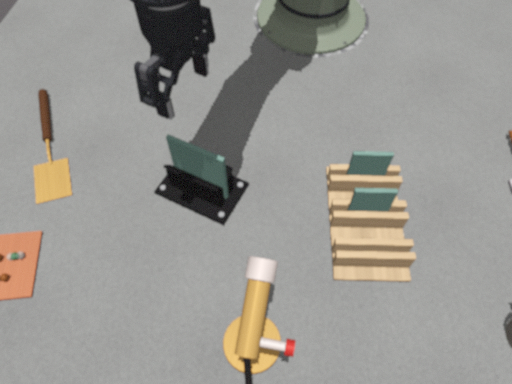

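The panel stands upright in the slot at scene (198,168), centred, with its top at z≈130. The gripper is clear, and the narrow panels are where they were.

```bash
python3 -c "
from workcell import *
print(finish_job())"
```

```text
the job is handed in; nothing more can be done
None
```

The widest panel now stands in the black stand's slot, and I handed the job in with the robot's clock at about 14.5 s; `finish_job` gives no verdict.

I gripped the panel by its top, slid it straight up out of the rack and carried it upright. I then lowered it into the slot under a force guard and let go only once it touched the floor, at tool height 90.05 mm against a predicted 90.1 mm.

Last checks, after letting go and backing off:
- **Position:** the panel is centred in the slot to within about 5 mm along it and 2 mm across it. Its top is at about 130 mm, which matches its foot being on the slot floor.
- **Lean and alignment:** it leans less than 2° and is in line with the slot within about 1°.
- **Gripper:** fully open, with its fingertips about 110 mm above the panel.
- **Narrow panels:** both are in their slots with no visible movement.

No check failed. The side and scene cameras differ by a few mm on the panel's extent along the slot, which is well inside the 25 mm allowed.

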